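# Empty the battery tote and lay out the desk kit tray

## Robot

A 7-joint arm with a two-finger parallel gripper is mounted at the origin on the work surface; the furniture and walls round the work are solid. World frame = base frame: x ahead of the robot, y to its left, z up, the work surface at z = 0. Lengths are in mm, angles in degrees, forces in N, time in s.
With the tool pointing down it reaches from about 400 to 875 mm from the base axis. Payload 6.5 kg.
Tool frame: the origin (TCP) lies at the very end of the fingers, on their centre line; the grasp point (between the pads) lies 19 mm behind it (bot.grasp_offset is the distance from the TCP to the grasp point, in mm); x points along the fingers, y is the direction in which the jaws open and shut, and the axes are right-handed (so a half turn about x gives the same grasp; the last joint's range is limited). The gripper opens to 85 mm and grips with 20 to 120 N. Pads are 22 mm wide; open, the fingers measure 114 mm over their backs; the gripper's body (76 mm by 85 mm) begins 54 mm behind the grasp point. The pads swing forward as they close: fully open they stand 13 mm farther back than shut.
Start: joints at [-69.053, 30.733, -0.252, 88.115, 0.149, 61.152, -4.079], TCP at [272.024, 590.333, 231.29] pointing down, gripper open.
Joint ranges: [-154.64, 154.64], [-21.42, 123.67], [-72.66, 72.17], [13.99, 137.28], [-74.86, 254.86], [10.95, 109.41], [-158.01, 158.01]. Speed limits (degrees/s): [136.94, 136.94, 180, 180, 180, 180, 180].

## Interface

Orientations are given as [roll, pitch, yaw] about the fixed x, y, z axes, in that order (R = Rz(yaw) Ry(pitch) Rx(roll)).
In Python, from station import bot, solver, camera, camera_info gives the robot as it stands. The module is installed in compiled form; this text tells all that it offers. Calls block until the motion is done:
- bot.goto(position, orientation): joint-space move of the TCP to a pose.
- bot.movel(position, frame=None, feed=150, f_stop=None): straight line of the TCP; frame=None keeps the orientation; feed is the mean speed in mm/s. With f_stop (N) it stops when the force on the tool has changed by that much, and returns True; else False.
- bot.move_joints(angles): joint-space move.
- bot.set_gripper(opening, strength=None): finger opening in mm; strength is the grip in N (None keeps the last); returns when the fingers have stopped.
- bot.sleep(seconds).
- solver.inverse_kinematics(position, orientation): joint angles nearest the present ones, or None.
- bot.get_state(): the state.
- camera(name): name is "side" or "top" or "wrist"; returns the picture (420x560x3 uint8, blue, green, red); there is no depth.
- camera_info(name): a dict with "fx", "fy", "cx", "cy" (pixels), "eye" and "orientation" of the camera in the world; the wrist camera has in their place "hand_eye" (4x4, takes a point from camera to tool coordinates, whose origin is the TCP and whose axes are the tool frame's). Camera axes: x right, y down, z forward; pixel columns grow to the right and rows downward; lengths in mm; the calibration is good to about 2 mm. A picture is of the moment at which its call begins: read the wrist's pose just before it. camera_info takes no time and is no camera call.
A pose or a line that the arm cannot do raises bot.IKError and nothing moves.
- bot.hand_in(): hands the job in, once; it reports no verdict.
The state is a dict: "t": time; "joint_positions": joint angles; "joint_vel": joint speeds; "joint_torque": joint torques, N m; "eef_pos": TCP position; "ee_rot": TCP orientation; "wrist_force": force on the tool from outside, world axes, zero at the start; "wrist_torque": the same for the moment, N m; "opening": finger opening in mm.
Only numpy, scipy, OpenCV 4.12 (cv2) and the standard library are available. Lean on these libraries where they do the work, as an engineer would, in place of code of your own. Each camera call takes 0.05 s, during which the arm holds its last target. There are 200 camera calls.

## Task

Get the desk kit ready for the next person: tip the spent batteries out of the small arch-handled tote into the open battery bin, then put the emptied tote and each kit item lying between the tray and the robot (stapler, mouse, round clip tin, whiteboard wiper) on the white tray, each lying flat inside its own drawn outline and lined up with it (either way round). Not every item or battery is always there; an outline whose item is missing stays empty. Leave the other things on the desk where they are.

Things in the scene. Friction and masses are not known exactly. Their poses are not given: they have to be found in the camera images.
- kit_tray: fixed shallow tray 180 x 570 mm, white floor 4 mm above the desk, wooden rim 10 mm high and 6 mm wide; origin under its centre, x along its 180 mm side (away from the robot), y along its 570 mm side. Five outlines are drawn on it side by side, 110 mm apart along y, in an order that changes from start to start
- spot_stapler: black outline, narrow rectangle 162 x 42 mm, for the stapler; lies on the tray floor (no thickness, no body to bump into); origin at the outline's centre, on the tray floor (4 mm above the desk); x along the outline's long side, which is also the tray's short side, z up
- spot_mouse: black outline, oval 114 x 68 mm, for the mouse; lies on the tray floor (no thickness, no body to bump into); origin at the outline's centre, on the tray floor (4 mm above the desk); x along the outline's long side, which is also the tray's short side, z up
- spot_tin: black outline, circle of diameter 76 mm, for the clip tin; lies on the tray floor (no thickness, no body to bump into); origin at the outline's centre, on the tray floor (4 mm above the desk); x along the tray's short side, z up
- spot_wiper: black outline, rectangle with rounded corners 126 x 56 mm, for the whiteboard wiper; lies on the tray floor (no thickness, no body to bump into); origin at the outline's centre, on the tray floor (4 mm above the desk); x along the outline's long side, which is also the tray's short side, z up
- spot_tote: black outline, rectangle 168 x 96 mm with a line across its middle, for the tote (the line under the tote's handle); lies on the tray floor (no thickness, no body to bump into); origin at the outline's centre, on the tray floor (4 mm above the desk); x along the outline's long side, which is also the tray's short side, z up
- stapler: closed stapler, 36 wide x 155 long x 48 mm high, standing on its base near the robot; origin at the centre of the underside, y along its length, z up; base 36 mm wide and 8 mm high, red arm 20 mm wide from 26 to 48 mm high. May be absent
- mouse: black computer mouse, 108 long x 61 wide x 33 mm high, rounded; origin at the centre of the underside, x along its length, z up. May be absent
- tin: round clip tin with a green lid (fixed to it), diameter 69 mm, 27 mm high; origin at the centre of the underside, z up. May be absent
- wiper: whiteboard wiper, felt pad under a white plastic body, 120 long x 52 wide x 34 mm high (the top 10 mm only 40 mm wide); origin at the centre of the underside, x along its length, z up. May be absent
- tote: small loose grey tote, 160 long (x) x 90 wide (y) mm, with 1 to 3 batteries in it; it and the bin stand at opposite sides, left or right by chance. Origin at the centre of the underside, z up. Back and side walls 45 mm high; the -x end has no wall but a lip sloping up at 28 degrees, over which the batteries roll out when that end is tipped down (45 to 60 degrees empties it)
- tote_bar (a point): centre of the tote's rigid arch handle, a bar along the tote's y, 14 x 14 mm in section, 100 mm above the underside over the tote's middle (x = 0); 78 mm clear between its two uprights; axes as the tote's
- tote_lip (a point): middle of the upper edge of the tote's pouring lip, at its -x end, 82 mm from its middle and 25 mm above its underside; axes as the tote's
- bin: fixed open battery bin, 180 (x) x 160 (y) mm, 65 mm high, walls and floor 5 mm; origin under its centre, z up
- cell_0: spent battery, cylinder of diameter 33 mm and length 60 mm, 0.09 kg, lying in the tote across its width; origin at its centre, y along its axis. May be absent (one at least is there)
- cell_1: spent battery, cylinder of diameter 33 mm and length 60 mm, 0.09 kg, lying in the tote across its width; origin at its centre, y along its axis. May be absent (one at least is there)
- cell_2: spent battery, cylinder of diameter 33 mm and length 60 mm, 0.09 kg, lying in the tote across its width; origin at its centre, y along its axis. May be absent (one at least is there)
- tape: roll of parcel tape, diameter 92, 48 mm high: bystander, not part of the kit, leave it alone; origin at the centre of the underside
- magnifier: magnifying glass, 92 x 191 mm, lying flat: bystander, not part of the kit, leave it alone; origin at the centre of the underside

How it is judged (in metres and radians):
On the way, in this order (a step that is already met when the one before it is completed fails the run):
1. the tote is tipped (by more than 0.6 rad) over the bin (angle between tote's own z axis and vertical above 0.6 rad and horizontal distance between tote and bin below 0.16 m and height (world z) of tote above 0.07 m), for 0.1 s.
2. the batteries lie in the bin and the emptied tote stands in its outline on the tray (x of cell_0 in the frame of bin between -0.088 and 0.088 m and y of cell_0 in the frame of bin between -0.078 and 0.078 m and z of each of cell_0, cell_1, cell_2 in the frame of bin below 0.058 m and linear speed of each of cell_0, cell_1, cell_2 below 0.05 m/s and x of cell_1 in the frame of bin between -0.088 and 0.088 m and y of cell_1 in the frame of bin between -0.078 and 0.078 m and x of cell_2 in the frame of bin between -0.088 and 0.088 m and y of cell_2 in the frame of bin between -0.078 and 0.078 m and horizontal distance between tote and spot_tote below 0.015 m and angle between tote's own z axis and vertical below 0.1 rad and z of tote in the frame of spot_tote below 0.006 m and linear speed of tote below 0.02 m/s and angle between the x axis of tote and the x axis of spot_tote, either way round below 0.17 rad), for 0.2 s.
At the end, for the whole second after the job is handed in: All batteries present lie at rest in the bin; the tote and every kit item present stand flat at rest on the tray, each with its centre within 15 mm of its outline's centre and (except the round tin) its long axis within 0.17 rad of the outline's, either way round (all of step 2 and horizontal distance between stapler and spot_stapler below 0.015 m and angle between each of stapler, mouse, tin, wiper's own z axis and vertical below 0.1 rad and z of stapler in the frame of spot_stapler below 0.006 m and linear speed of each of stapler, mouse, tin, wiper below 0.02 m/s and angle between the y axis of stapler and the x axis of spot_stapler, either way round below 0.17 rad and horizontal distance between mouse and spot_mouse below 0.015 m and z of mouse in the frame of spot_mouse below 0.006 m and angle between the x axis of mouse and the x axis of spot_mouse, either way round below 0.17 rad and horizontal distance between tin and spot_tin below 0.015 m and z of tin in the frame of spot_tin below 0.006 m and horizontal distance between wiper and spot_wiper below 0.015 m and z of wiper in the frame of spot_wiper below 0.006 m and angle between the x axis of wiper and the x axis of spot_wiper, either way round below 0.17 rad); the robot touches nothing.
It fails at once if a bystander (tape roll or magnifier) is moved by more than 40 mm (distance of any of tape, magnifier from where it was at the start of the episode above 0.04 m).
Of stapler, mouse, tin, wiper only 3 to 4 are there at a start; the rules pass over those that are not, and their reading is None.
Of cell_0, cell_1, cell_2 only 1 to 3 are there at a start; the rules pass over those that are not, and their reading is None.
At some moment in a run one of stapler, mouse, tin, wiper may be knocked a few centimetres aside while the robot is not near it.
It also fails if it takes over 208 s, if anything falls off the work surface, if the arm or the gripper's body presses on something with over 40 N, if the wrist force passes 120 N, or if a joint passes its speed limit or range.

## Working session

There is one attempt and no reset: what is moved stays moved. The work goes in short steps, each a Python script; the robot and the scene stay as the last script left them, time stands still between calls to the robot, and variables do not carry over. Pictures are saved under pics/ and viewed, about 12 in all and at most 16, crops included, and the job is handed in when it is done.

```bash
mkdir -p pics
python3 - <<'E'
from station import bot,camera,camera_info
import cv2
for n in("top","side"):
    cv2.imwrite(f"pics/{n}0.png",camera(n)); print(n,camera_info(n))
print(camera_info("wrist")); s=bot.get_state(); print(s["t"],s["eef_pos"],s["ee_rot"],s["opening"],bot.grasp_offset)
E
```

```text
top {'fx': 517.3160229358336, 'fy': 517.3160229358336, 'cx': 283.34022303163886, 'cy': 205.5645513552854, 'eye': array([ 201.60044446,  -21.04636837, 1885.56387581]), 'orientation': array([-169.92105137,    0.71363433,  -88.87563021])}
side {'fx': 449.1231575708018, 'fy': 449.1231575708018, 'cx': 280.01331811157047, 'cy': 208.0890795457821, 'eye': array([  339.5908739 , -1025.08715085,   884.92374255]), 'orientation': array([-127.70605755,   -1.27355815,   -8.94923015])}
{'fx': 311.7346615903761, 'fy': 311.7346615903761, 'cx': 282.71959846703555, 'cy': 205.9666143532002, 'hand_eye': array([[-4.87399958e-04, -2.69669211e-01,  9.62952895e-01,
        -1.43113253e+02],
       [ 9.99999881e-01, -1.53118896e-04,  4.63271309e-04,
         5.46711151e-01],
       [ 2.25162758e-05,  9.62953007e-01,  2.69669254e-01,
        -6.78898579e+01],
       [ 0.00000000e+00,  0.00000000e+00,  0.00000000e+00,
         1.00000000e+00]])}
0.1 [271.81242315 589.80534544 230.50283712] [ -85.7421468    89.9097039  -110.47975964] 85.15110115387021 18.700000000000003
```

View pics/top0.png

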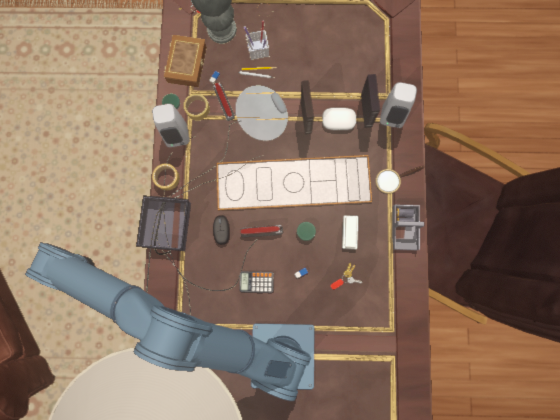

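View pics/side0.png

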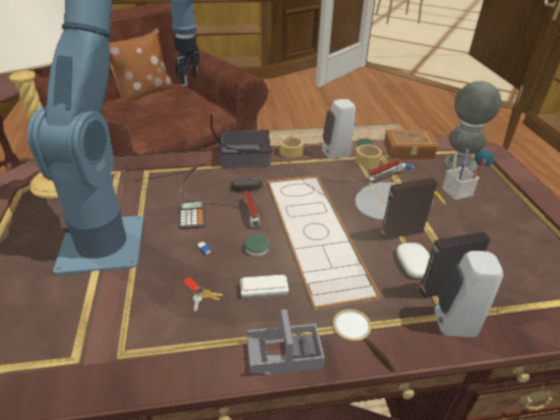

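The top view shows the tray spanning columns 217–370 and rows 157–208. Its outlines, left to right, are mouse, wiper, tin, tote and stapler. All four items are there: mouse (221,230), stapler (261,230), tin (306,231) and wiper (350,232). The tote is at (407,227) on the right and the bin at (163,223) on the left. The magnifier is at (388,181).

```bash
cat > h.py <<'E'
import numpy as np,cv2
from scipy.spatial.transform import Rotation as R
from station import bot,solver,camera,camera_info
def cam(n,state=None):
    i=camera_info(n)
    if n=="wrist":
        s=state or bot.get_state(); T=np.eye(4)
        T[:3,:3]=R.from_euler("xyz",s["ee_rot"],degrees=True).as_matrix(); T[:3,3]=s["eef_pos"]
        M=T@i["hand_eye"]
    else:
        M=np.eye(4); M[:3,:3]=R.from_euler("xyz",i["orientation"],degrees=True).as_matrix(); M[:3,3]=i["eye"]
    K=np.array([[i["fx"],0,i["cx"]],[0,i["fy"],i["cy"]],[0,0,1]]); return K,M
def proj(KM,P):
    K,M=KM; p=(np.atleast_2d(P)-M[:3,3])@M[:3,:3]; q=p@K.T; return q[:,:2]/q[:,2:]
def unproj(KM,uv,z):
    K,M=KM; uv=np.atleast_2d(uv).astype(float)
    d=np.c_[uv,np.ones(len(uv))]@np.linalg.inv(K).T@M[:3,:3].T
    return M[:3,3]+d*((z-M[2,3])/d[:,2])[:,None]
def rect(img,KM,z,x0,x1,y0,y1,s):
    """orthophoto of plane z: up=+x, left=+y, s px/mm"""
    c=np.array([[x1,y1,z],[x1,y0,z],[x0,y0,z],[x0,y1,z]],float)
    w,h=int((y1-y0)*s),int((x1-x0)*s)
    H=cv2.getPerspectiveTransform(proj(KM,c).astype(np.float32),np.float32([[0,0],[w,0],[w,h],[0,h]]))
    return cv2.warpPerspective(img,H,(w,h),flags=cv2.INTER_CUBIC)
def down(yaw): # tool x down, jaws (tool y) along world direction yaw (deg)
    y=np.array([np.cos(np.radians(yaw)),np.sin(np.radians(yaw)),0]); x=np.array([0,0,-1.])
    return R.from_matrix(np.c_[x,y,np.cross(x,y)]).as_euler("xyz",degrees=True)
E
python3 - <<'E'
from h import *
k=cam("top"); t=cv2.imread("pics/top0.png")
a=rect(t,k,4,300,700,-520,520,.77); b=cv2.resize(cv2.imread("pics/side0.png")[300:390,230:340],(720,590),interpolation=2)[:280]
c=rect(t,k,50,350,560,-560,-330,1.3); 
im=np.zeros((600,800,3),np.uint8); im[:a.shape[0],:min(800,a.shape[1])]=a[:,:800]
im[312:312+c.shape[0],:c.shape[1]]=c
d=cv2.resize(cv2.imread("pics/side0.png")[305:380,240:335],(363,287),interpolation=2); im[312:599,400:763]=d
cv2.imwrite("pics/a1.png",im)
for n,uv,z in[("tray",[[217,157],[369,156],[371,203],[217,209]],10),("mouse",[[221,230]],15),("stap",[[242,229.5],[281,229]],45),("tin",[[306,231]],27),("wip",[[350,216],[350,248]],34),("bin",[[142,197],[189,198],[187,250],[138,249]],65)]:print(n,unproj(k,uv,z).round())
E
```

```text
tray [[ 715.  261.   10.]
 [ 728. -308.   10.]
 [ 550. -313.   10.]
 [ 517.  253.   10.]]
mouse [[439. 234.  15.]]
stap [[438. 155.  45.]
 [443.  15.  45.]]
tin [[440. -75.  27.]]
wip [[ 496. -233.   34.]
 [ 380. -233.   34.]]
bin [[547. 517.  65.]
 [546. 347.  65.]
 [360. 345.  65.]
 [360. 519.  65.]]
```

View pics/a1.png

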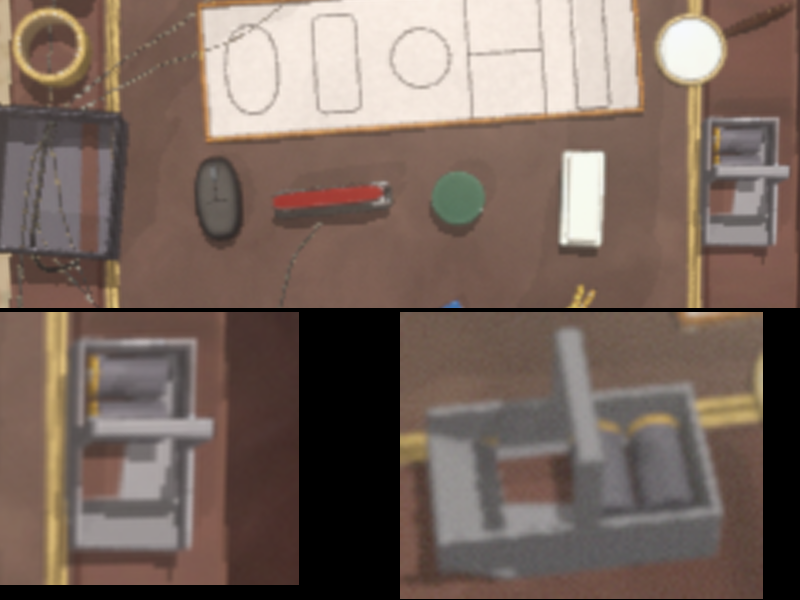

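The tote's lip faces the robot (tote x ≈ world +x), two batteries are visible in it, and the bin is on the left. Next I'll take closer wrist views and check which pouring poses are reachable.

Run:
```python
from h import *
s=bot.get_state(); print(R.from_euler("xyz",s["ee_rot"],degrees=True).as_matrix().round(2))
for p in([560,0,350],[620,-120,120],[455,-445,100],[450,430,150]):
  for y in(-90,0,90,180):
    q=solver.inverse_kinematics(p,down(y)); print(p,y,None if q is None else np.round(q))
# pour feasibility: tote yaw w, tilt a, bar at bin centre + offset
for w in range(-180,180,30):
  X=np.array([np.cos(np.radians(w)),np.sin(np.radians(w)),0]);Z=np.array([0,0,1.])
  Y=np.cross(Z,X)
  for sg in(1,-1):
    o=[]
    for a in(0,30,50):
      # tool: x=-tote z, y=sg*tote x
      c,sn=np.cos(np.radians(a)),np.sin(np.radians(a)); tx=c*X+sn*Z; tz=-sn*X+c*Z
      M=np.c_[-tz,sg*tx,np.cross(-tz,sg*tx)]
      bar=np.array([453,432,190.])+30*X
      q=solver.inverse_kinematics(bar-19*tz,R.from_matrix(M).as_euler("xyz",degrees=True)); o.append(None if q is None else np.round(q).astype(int).tolist())
    if all(o):print(w,sg,o)
bot.goto([500,-30,400],down(-90 if 0 else 90))
n=0
for p in([500,-30,400],[430,-400,300]):
  bot.goto(p,down(90)); st=bot.get_state(); im=camera("wrist"); cv2.imwrite(f"pics/w{n}.png",im); K,M=cam("wrist",st); np.savez(f"w{n}.npz",K=K,M=M); n+=1
print(bot.get_state()["t"])
```

```text
[[-0.    0.42  0.91]
 [-0.    0.91 -0.42]
 [-1.   -0.    0.  ]]
[560, 0, 350] -90 [-41.  20.  48.  96. -16.  71. -80.]
[560, 0, 350] 0 [-30.  17.  33.  95. -10.  71.   5.]
[560, 0, 350] 90 [-21.  16.  21.  95.  -6.  70.  91.]
[560, 0, 350] 180 [ 40.  27. -61.  91.  24.  76. 155.]
[620, -120, 120] -90 [-21.  44.  43.  98. -36.  53. -55.]
[620, -120, 120] 0 [-12.  39.  28.  97. -23.  50.  25.]
[620, -120, 120] 90 [ -3.  37.  14.  96. -11.  48. 106.]
[620, -120, 120] 180 [ -31.   54.   62.   98.  -54.   63. -131.]
[455, -445, 100] -90 [  3.  57.  62.  98. -56.  63.  -7.]
[455, -445, 100] 0 [ 19.  42.  31.  97. -27.  49.  62.]
[455, -445, 100] 90 [ 19.  42.  32.  97. -28.  49. 153.]
[455, -445, 100] 180 [  3.  57.  62.  98. -56.  63. -97.]
[450, 430, 150] -90 [ -72.   38.   35.   98.  -26.   53. -116.]
[450, 430, 150] 0 [-58.  34.  15.  97. -11.  50. -39.]
[450, 430, 150] 90 [-45.  33.  -3.  96.   2.  51.  40.]
[450, 430, 150] 180 [-32.  35. -23.  95.  17.  53. 119.]
-180 1 [[-33, 32, -23, 97, 15, 54, 118], [-22, 48, -30, 78, 0, 80, 132], [-19, 60, -34, 65, -6, 97, 133]]
-180 -1 [[-61, 3
[... 1418 characters left out ...]
1, 46, -55, 114, -38, 12, 100]]
90 -1 [[-73, 38, 36, 93, -26, 57, -119], [-51, 29, 16, 109, -58, 37, -82], [0, 39, -40, 115, -69, 21, -54]]
120 1 [[-43, 33, -10, 93, 7, 54, 64], [-16, 37, -28, 98, -19, 46, 94], [2, 48, -44, 98, -27, 46, 109]]
120 -1 [[-70, 35, 28, 95, -20, 55, -94], [-47, 34, 15, 100, -49, 56, -63], [-33, 40, 7, 100, -64, 65, -45]]
150 1 [[-38, 33, -17, 95, 11, 54, 91], [-18, 43, -29, 87, -10, 64, 113], [-10, 53, -35, 81, -19, 74, 121]]
150 -1 [[-66, 33, 22, 97, -15, 53, -68], [-46, 40, 14, 89, -38, 71, -45], [-37, 49, 10, 83, -48, 86, -38]]
4.325<sys>:0: UserWarning: Gimbal lock detected. Setting third angle to zero since it is not possible to uniquely determine all angles.
```

View images.

Run:
```python
from h import *
def L(n):
    d=np.load(f"w{n}.npz"); return cv2.imread(f"pics/w{n}.png"),(d["K"],d["M"])
i,k=L(0); a=rect(i,k,4,350,760,-330,300,1.2); print(a.shape); cv2.imwrite("pics/a2.png",a)
i,k=L(1); cv2.imwrite("pics/a3.png",i)
```

```text
(492, 756, 3)
```

View pics/a2.png

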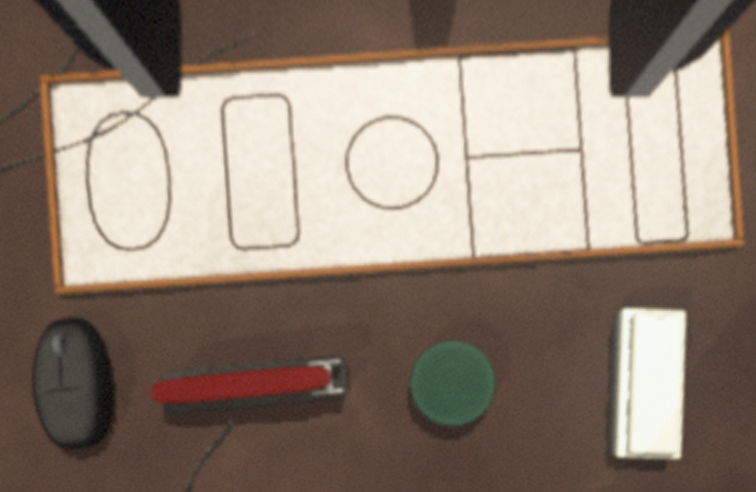

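View pics/a3.png

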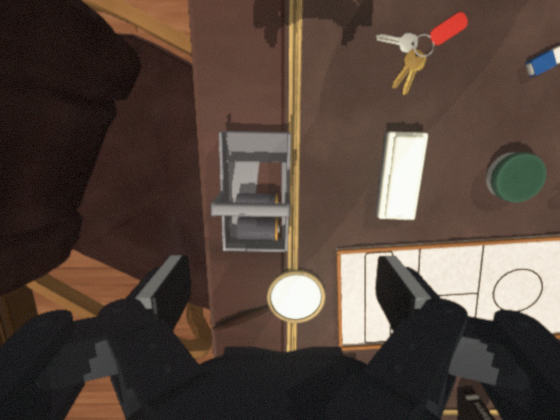

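The rectified wrist view at z=4 gives the outline centres in pixels: mouse (128,181), wiper (260,171), tin (392,162), tote (524,153), stapler (656,144). The tray is yawed about 4.1°. The last picture shows the tote at (255,190) with its lip towards the robot, two cells in it, and the magnifier close by at (296,297). I'll place the items first, finding each one from close up just before grasping it.

```bash
cat > pp.py <<'E'
from h import *
import warnings; warnings.filterwarnings("ignore")
TY=4.1
SPOT=dict(mouse=(609.2,192.9),wiper=(617.1,83.3),tin=(625,-26.7),tote=(632.5,-137.1),stapler=(640.4,-246.8))
#       guess        plane z  grip TCPz  strength width
IT=dict(stapler=((438,85),48,13,60,20),tin=((440,-75),27,5,50,69),wiper=((438,-233),34,5,50,52),mouse=((440,235),14,5,40,61))
def best(p,yaws):
    q0=np.array(bot.get_state()["joint_positions"]); c=[]
    for y in yaws:
        q=solver.inverse_kinematics(p,down(y))
        if q is not None: c.append((np.abs(np.array(q)-q0).max()+.3*abs(q[6]),y))
    return min(c)[1]
def mask(im,name):
    b,g,r=[im[...,i].astype(int) for i in range(3)]
    m={"stapler":(r-g>45)&(r-b>45),"tin":(g-r>15),"wiper":(im.min(2)>150),"mouse":(r-b<9)&(im.max(2)<110)}[name]
    return cv2.morphologyEx(m.astype(np.uint8),cv2.MORPH_OPEN,np.ones((5,5)))
def locate(name,guess,z,zc=180,tag="",win=90):
    y=best([*guess,zc],(0,90,180,-90)); bot.goto([*guess,zc],down(y)); bot.sleep(.3)
    st=bot.get_state(); im=camera("wrist"); k=cam("wrist",st); x,yy=guess; s=2
    a=rect(im,k,z,x-win,x+win,yy-win,yy+win,s); m=mask(a,name)
    n,l,stt,c=cv2.connectedComponentsWithStats(m); j=1+np.argmax(stt[1:,4])
    cs,_=cv2.findContours((l==j).astype(np.uint8),0,2); (u,v),(w,h),ang=cv2.minAreaRect(max(cs,key=cv2.contourArea))
    box=cv2.boxPoints(((u,v),(w,h),ang)); e=[box[1]-box[0],box[2]-box[1]]; d=max(e,key=np.linalg.norm)
    yaw=np.degrees(np.arctan2(-d[0],-d[1]))   # long axis in world
    cv2.drawContours(a,[box.astype(int)],0,(255,0,255),1); cv2.imwrite(f"pics/loc_{name}{tag}.png",a)
    yaw=(yaw+90)%180-90
    print(name,"at",round(x+win-v/s,1),round(yy+win-u/s,1),"yaw",round(yaw,1),"size",round(max(w,h)/s),round(min(w,h)/s))
    return np.array([x+win-v/s,yy+win-u/s]),yaw,im
def pick_place(name,c,yaw,spot=None,place_jaw=None):
    _,_,zt,f,w=IT[name]; spot=SPOT[name] if spot is None else spot
    j=yaw+90; yp=best([*c,100],(j,j-180)); bot.goto([*c,110],down(yp))
    bot.movel([*c,zt],feed=100); bot.set_gripper(0,f); bot.sleep(.2); print("grip",round(bot.get_state()["opening"],1))
    bot.movel([*c,150],feed=150); 
    pj=TY+90 if place_jaw is None else place_jaw
    yp=best([*spot,150],(pj,pj-180)); bot.goto([*spot,150],down(yp)); bot.movel([*spot,zt+20],feed=150)
    hit=bot.movel([*spot,zt+4.5],feed=40,f_stop=12); print("hit",hit,bot.get_state()["eef_pos"].round(1),"opening",round(bot.get_state()["opening"],1))
    bot.set_gripper(w+12); bot.sleep(.2); bot.movel([*spot,160],feed=150); bot.set_gripper(85); print("t",bot.get_state()["t"])
E
python3 - <<'E'
from pp import *
g=IT["stapler"]; c,y,im=locate("stapler",g[0],48)
g=IT["tin"]; locate("tin",g[0],27); g=IT["wiper"]; locate("wiper",g[0],34); g=IT["mouse"]; locate("mouse",g[0],14)
a=np.vstack([np.hstack([cv2.imread(f"pics/loc_{n}.png")[60:300] for n in p]) for p in(("stapler","tin"),("wiper","mouse"))]); cv2.imwrite("pics/a4.png",a); print(bot.get_state()["t"])
E
```

```text
stapler at 437.7 90.6 yaw -84.1 size 137 21
tin at 440.0 -75.2 yaw 0.0 size 66 66
wiper at 438.0 -235.1 yaw -2.1 size 115 50
mouse at 439.8 227.7 yaw -3.0 size 106 49
10.6083
```

View pics/a4.png

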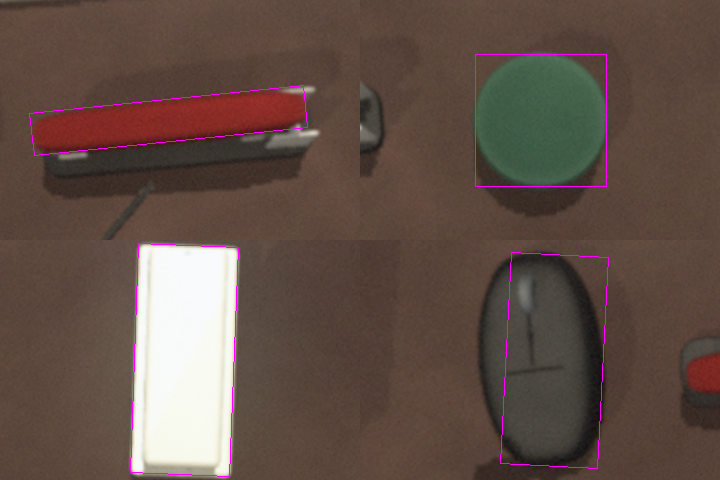

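The crops show all four items clear of each other. The mouse fit is cut short: its real centre is about (440.5,234.5) with yaw ≈ +5°. The stapler's centre lies about 5 mm from the middle of its red arm. I'll start with the stapler.

Run:
```python
from pp import *
g=IT["stapler"]; c,y,_=locate("stapler",g[0],48,tag="b")
c=c+np.array([.5,-5.3]); pick_place("stapler",c,y)
g=IT["tin"]; c,y,_=locate("tin",g[0],27,tag="b"); pick_place("tin",c,TY-90,place_jaw=TY)
bot.goto([560,-150,380],down(90)); bot.sleep(.2); st=bot.get_state(); im=camera("wrist"); a=rect(im,cam("wrist",st),4,350,760,-330,300,1.2); cv2.imwrite("pics/a5.png",a); print(bot.get_state()["t"])
```

```text
stapler at 439.5 88.9 yaw -84.8 size 136 20
grip 19.2
hit True [ 640.3 -246.6   17.4] opening 19.3
t 20.2417
tin at 440.2 -75.2 yaw 0.0 size 66 66
grip 64.6
hit True [625.2 -26.6  10.3] opening 64.6
t 29.7417
31.3833
```

View pics/a5.png

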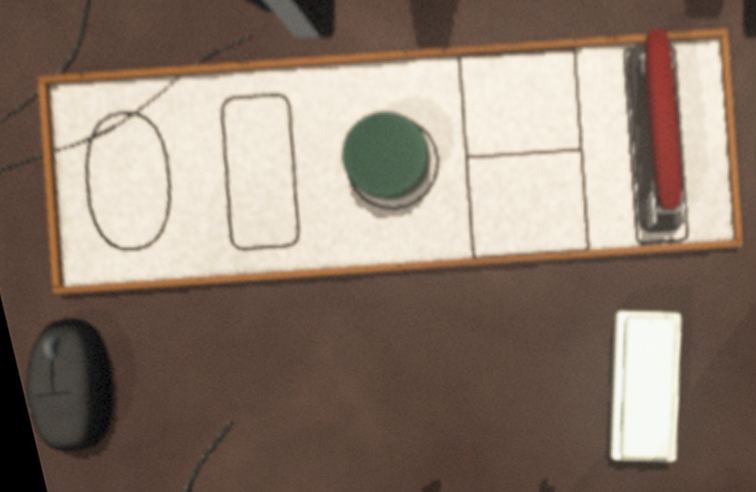

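The tin computes to (624.6,−27.4) and the stapler to about (640,−244.5), both within 3 mm of their outline centres. The mouse and wiper have not moved, so they come next.

```bash
python3 - <<'E'
from pp import *
g=IT["wiper"]; c,y,_=locate("wiper",g[0],34,tag="b"); pick_place("wiper",c,y)
g=IT["mouse"]; c,y,_=locate("mouse",(440,235),14,tag="b"); cv2.imwrite
E
python3 - <<'E'
import cv2,numpy as np
from pp import *
bot.goto([480,40,400],down(90)); bot.sleep(.2); st=bot.get_state(); im=camera("wrist"); a=rect(im,cam("wrist",st),4,350,760,-330,300,.9)
b=cv2.imread("pics/loc_mouseb.png")[::2,::2]; o=np.zeros((600,760,3),np.uint8); o[:a.shape[0],:a.shape[1]]=a; o[400:580,:180]=b; cv2.imwrite("pics/a6.png",o)
E
```

```text
wiper at 437.8 -235.2 yaw -2.0 size 115 50
grip 50.8
hit True [617.   83.4   9.7] opening 50.8
t 40.7833
mouse at 420.3 224.5 yaw -59.3 size 69 58
```

View pics/a6.png

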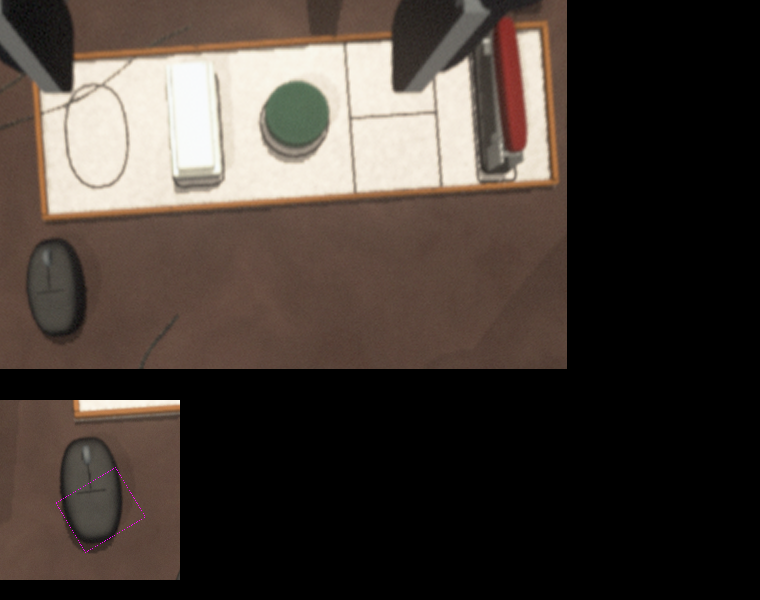

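The wiper sits in its outline. In the crop the mouse centre is (91,90), which is world (440,234) with yaw ≈ 4°. Next: place the mouse, then look at the tote from close up.

Run:
```python
from pp import *
pick_place("mouse",np.array([440,234.]),4)
p=[440,-420,290]; y=180; print(np.round(solver.inverse_kinematics(p,down(y))))
bot.goto(p,down(-90)); bot.sleep(.3); st=bot.get_state(); im=camera("wrist"); k=cam("wrist",st)
a=rect(im,k,107,360,560,-550,-350,2); b=rect(im,k,45,360,560,-550,-350,2); cv2.imwrite("pics/a7.png",np.hstack([a,b])); print(bot.get_state()["t"])
```

```text
grip 57.9
hit True [609.3 192.9  10.1] opening 58.1
t 51.7417
[  -1.   36.   63.   93.  -33.   71. -112.]
54.4083
```

View pics/a7.png

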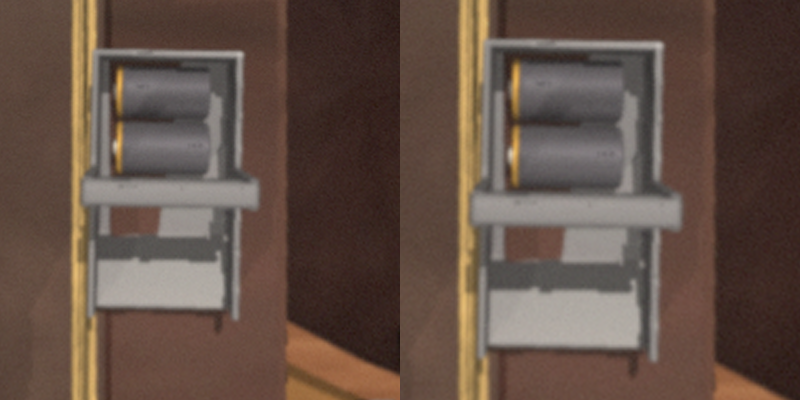

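Left half (plane z=107): the bar spans columns 84–258, centred near row 192. Right half: the tote's walls span columns 484–664 and the back wall is at row 41. The bar is therefore at about (461.5,−436.2), tote yaw ≈ −1°, with two cells. Next: grip, lift, and carry to the bin.

```bash
cat > pour.py <<'E'
from pp import *
BIN=np.array([453,432.]); W=-90
def pose(tilt,lipz,w=W,off=25):
    """TCP pose for tote yaw w, tilt, lip edge over BIN + off*X at height lipz (tool y = -tote x)"""
    X=np.array([np.cos(np.radians(w)),np.sin(np.radians(w)),0]);Z=np.array([0,0,1.]); a=np.radians(tilt)
    tx=np.cos(a)*X+np.sin(a)*Z; tz=-np.sin(a)*X+np.cos(a)*Z
    lip=np.array([*BIN,lipz])+off*X; bar=lip+82*tx+75*tz
    return bar-bot.grasp_offset*tz, R.from_matrix(np.c_[-tz,-tx,np.cross(-tz,-tx)]).as_euler("xyz",degrees=True)
E
python3 - <<'E'
from pour import *
c=[461.5,-436.2]
bot.goto([*c,180],down(179)); bot.movel([*c,81],feed=80); print(bot.get_state()["wrist_force"].round(1))
bot.set_gripper(0,110); bot.sleep(.3); print("grip",bot.get_state()["opening"].round(1))
bot.movel([*c,130],feed=60); bot.sleep(.3); print(bot.get_state()["wrist_force"].round(1),bot.get_state()["wrist_torque"].round(2),bot.get_state()["opening"].round(1))
bot.movel([*c,300],feed=120)
bot.goto([540,-20,330],down(135)); 
p,o=pose(0,190); bot.goto(p,o); print(p,bot.get_state()["joint_positions"].round(),bot.get_state()["t"])
cv2.imwrite("pics/a8.png",np.hstack([cv2.resize(camera("side")[90:300,150:400],(400,336)),cv2.resize(camera("top")[120:330,80:330],(400,336))]))
E
```

```text
[ 0.2 -0.6  0.6]Traceback (most recent call last):
  File "<stdin>", line 4, in <module>
AttributeError: 'float' object has no attribute 'round'
```

Run:
```python
from pour import *
c=[461.5,-436.2]
S=bot.get_state; print("grip",S()["opening"],S()["eef_pos"].round(1))
bot.movel([*c,130],feed=60); bot.sleep(.3); print(S()["wrist_force"].round(1),S()["wrist_torque"].round(2),S()["opening"])
bot.movel([*c,300],feed=120)
bot.goto([540,-20,330],down(135)); 
p,o=pose(0,190); bot.goto(p,o); print(p,S()["joint_positions"].round(),S()["t"])
cv2.imwrite("pics/a8.png",np.hstack([cv2.resize(camera("side")[90:300,150:400],(400,336)),cv2.resize(camera("top")[120:330,80:330],(400,336))]))
```

```text
grip 12.180964021789276 [ 461.9 -436.3   81.2]
[-0.4  0.  -4.7] [0.04 0.07 0.02] 11.65554962546403
[453.  325.  246.3] [ -2.  29. -51.  99.  25.  64.  29.] 65.5
```

View pics/a8.png

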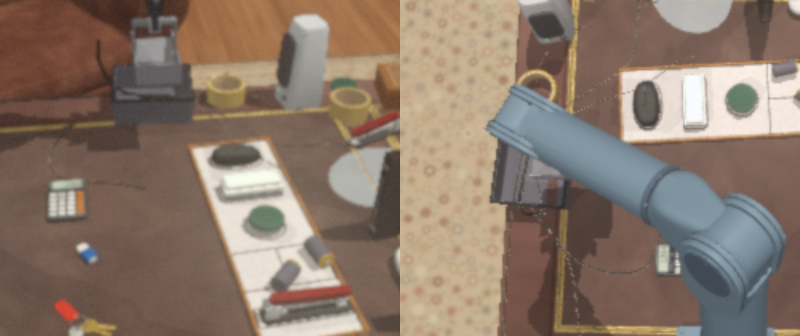

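Both cells spilled out during the free joint-space carry, because the path tilted the tote. They now lie on the tray inside the empty tote outline: (285,275) and (318,252) in the left half. The items still look in place. Recovery plan:
1. Make the required tip over the bin.
2. Park the tote on clear desk.
3. Carry the cells to the bin with the gripper.
4. Place the tote.

The handle leaves no room to put the cells back into the tote.

Run:
```python
from pour import *
S=bot.get_state
for t,lz in((10,170),(20,150),(30,130),(40,115),(50,100)):
    p,o=pose(t,lz); bot.movel(p,o,feed=80)
bot.sleep(1.2); print(S()["eef_pos"].round(),S()["opening"],S()["t"])
cv2.imwrite("pics/s9.png",camera("side"))
for t,lz in((30,130),(0,190)):
    p,o=pose(t,lz); bot.movel(p,o,feed=120)
p=[430,120,290]; bot.goto(p,down(180)); bot.movel([430,120,100],feed=150); h=bot.movel([430,120,80.5],feed=40,f_stop=12); print(h,S()["eef_pos"].round(1))
bot.set_gripper(50); bot.sleep(.2); bot.movel([430,120,250],feed=150); bot.set_gripper(85)
bot.goto([560,-150,330],down(90)); bot.sleep(.3); st=S(); im=camera("wrist"); k=cam("wrist",st); np.savez("w10.npz",K=k[0],M=k[1]); cv2.imwrite("pics/w10.png",im)
a=rect(im,k,20,500,760,-330,0,1.8); s9=cv2.imread("pics/s9.png")[90:200,210:320]
o=np.zeros((468,800,3),np.uint8); o[:,:a.shape[1]]=a[:468]; o[:200,600:800]=cv2.resize(s9,(200,200)); cv2.imwrite("pics/a10.png",o); print(S()["t"])
```

```text
[453. 397. 199.] 12.047101866062363 68.8
True [430.3 119.8  81. ]
77.5417
```

View pics/a10.png

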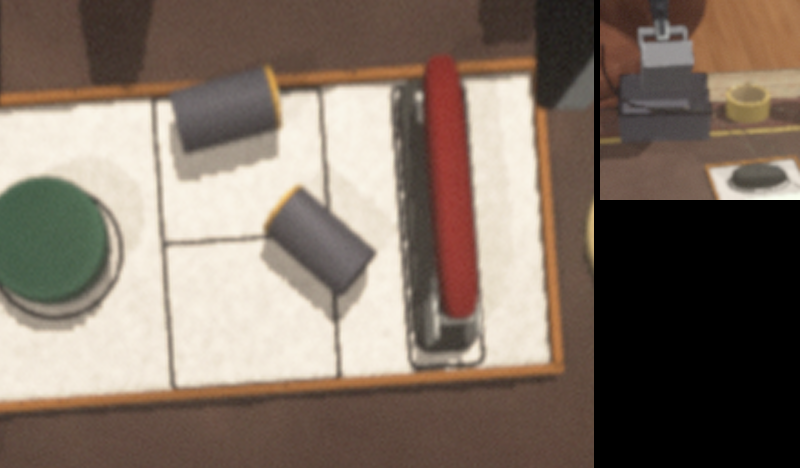

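The tip over the bin is done and the tote is parked at (430,120). Cell A is centred at pixel (227,109), world (699,−126), with its axis at ~105°, near the rim. Cell B is at (320,239), world (627,−178), with its axis at ~48°. I'll grip A by its ends and B across its diameter.

Run:
```python
from pp import *
S=bot.get_state
def cell(c,j,op,f,drop,zt):
    bot.set_gripper(op); y=best([*c,120],(j,j-180)); bot.goto([*c,140],down(y)); h=bot.movel([*c,zt],feed=70,f_stop=15); print("down hit",h)
    bot.set_gripper(0,f); bot.sleep(.2); g=S()["opening"]; bot.movel([*c,180],feed=120); print("grip",g,S()["opening"])
    y=best([*drop,180],(0,180)); bot.goto([*drop,200],down(y)); bot.movel([*drop,40],feed=120,f_stop=20)
    bot.set_gripper(min(85,g+16)); bot.sleep(.3); bot.movel([*drop,200],feed=150); print("t",S()["t"])
cell((627.2,-177.8),138,52,50,(453,465),11)
cell((699.4,-126.1),104.6,85,50,(453,400),11)
bot.set_gripper(85); bot.goto([440,330,300],down(-90 if solver.inverse_kinematics([440,330,300],down(-90)) is not None else 90)); bot.sleep(.3)
st=S(); im=camera("wrist"); k=cam("wrist",st); a=rect(im,k,30,330,570,20,540,1.2); b=camera("top")[140:260,120:420]
o=np.zeros((600,760,3),np.uint8); o[:a.shape[0],:a.shape[1]]=a; o[296:596]=cv2.resize(b,(760,300)); cv2.imwrite("pics/a11.png",o)
```

```text
down hit False
grip 31.560545133992495 31.377698160666796
t 88.5333
down hit False
grip 53.24472468715905 53.19040441495909
t 100.8333
```

View pics/a11.png

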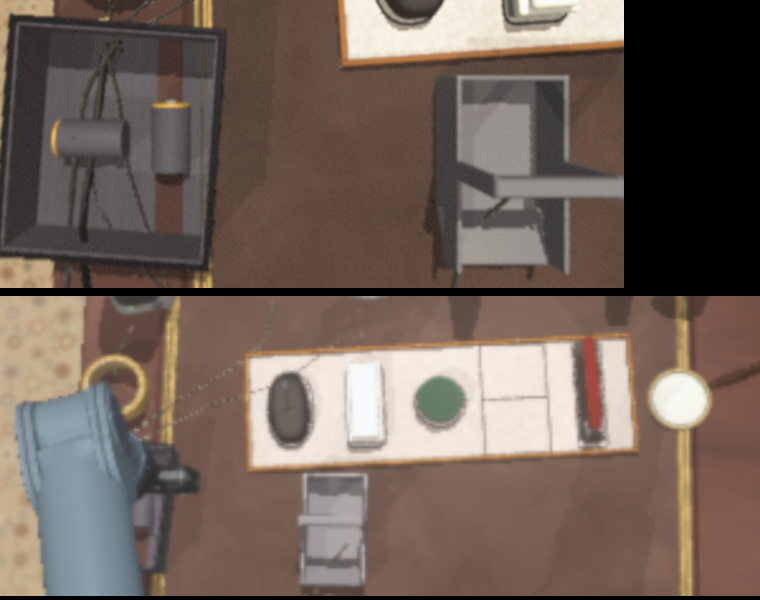

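Both cells lie in the bin and the tote is empty. Now the tote goes into its outline.

Run:
```python
from pp import *
S=bot.get_state
c=[430,120]; s=SPOT["tote"]; y=best([*s,200],(TY,TY+180)); y0=y-TY
bot.set_gripper(60); bot.goto([*c,200],down(y0)); bot.movel([*c,81],feed=100,f_stop=15); bot.set_gripper(0,100); bot.sleep(.2); print(S()["opening"])
bot.movel([*c,260],feed=120); bot.goto([*s,260],down(y)); bot.movel([*s,105],feed=120); h=bot.movel([*s,84.5],feed=40,f_stop=12); print(h,S()["eef_pos"].round(1))
bot.set_gripper(40); bot.sleep(.2); bot.movel([*s,250],feed=120); bot.set_gripper(85)
bot.goto([500,-30,400],down(90)); bot.sleep(.3); st=S(); im=camera("wrist"); k=cam("wrist",st); print(k[1][:3,3].round())
cv2.imwrite("pics/a12.png",rect(im,k,4,480,760,-330,300,1.25)); print(S()["t"])
```

```text
12.267708741212207
True [ 632.4 -136.8   85.4]
[432. -30. 543.]
124.1333
```

View pics/a12.png

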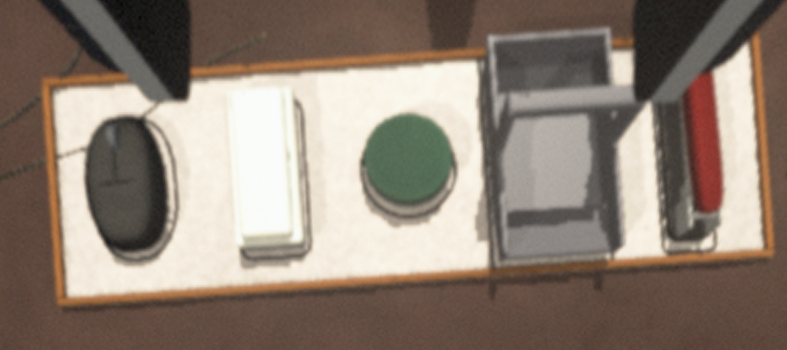

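The final view gives these positions against the outline centres, all in mm:

| Item | Measured | Outline centre |
|---|---|---|
| Tote | (628, −136) | (632, −137) |
| Mouse | (610, 195) | (609, 193) |
| Wiper | (616, 81) | (617, 83) |
| Tin | (623.5, −26) | (625, −27) |

The stapler was last measured at about (640,−244), against (640,−247). Everything sits flat and lined up, so I'm handing in.

```bash
python3 -c "
from station import bot
bot.hand_in(); print(bot.get_state()['t'])"
```

```text
the job is handed in; nothing more can be done
the job is handed in; nothing more can be done
```

The desk kit is ready and handed in at about 124 s: the tote and all four items are in their outlines and both batteries are in the bin. However, the batteries were not tipped into the bin as you asked.

**Battery spill:** On the way to the bin, a joint-space move probably tilted the tote, and both batteries rolled out onto the tray. I still tipped the (by then empty) tote about 50° over the bin. I then parked it on the desk, moved the two batteries into the bin with the gripper, and placed the tote in its outline.

**Last checks:**
- **Position:** the tote is about 5 mm from its outline's centre, and the other items are within about 3 mm.
- **Alignment:** the stapler, mouse and tote measured about 4–5° yaw, against about 4° for the outlines; the wiper was judged by eye.
- **Flatness:** the tote's height when it touched down fits it lying flat on the tray floor.
- **Batteries:** both were seen lying in the bin, about 23 s before hand-in.
- **Tape roll and magnifier:** the robot did not go near either, and they looked unmoved in the last overhead picture that showed them.

**Less certain:** the stapler was partly hidden in the last picture, so its figure comes from the picture before the batteries were picked up. I saw no sign that any item had been knocked aside.

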